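# Scoop up control knobs and hold them level over the counting mat

### The arm

A 6-joint arm with a two-finger parallel gripper is mounted at the origin on a cart in front of the work surface, level with it; the furniture and walls round the work are solid. World frame = base frame: x ahead of the robot, y to its left, z up, the work surface at z = 0. Lengths are in m, angles in rad, forces in N, time in s.
With the tool pointing down it reaches from about 0.35 to 0.875 m from the base axis. Payload 15.5 kg.
Tool frame: the origin (TCP) lies between the finger pads; the fingertips stand 22 mm ahead of it and the grasp point (between the pads) lies 3 mm ahead of it (finger_overhang is the distance from the TCP to the fingertips, in m); z points along the fingers, x is the direction in which the jaws open and shut, and the axes are right-handed (so a half turn about z gives the same grasp; the last joint's range is limited). The gripper opens to 85 mm and grips with 20 to 120 N. Pads are 22 mm wide; open, the fingers measure 114 mm over their backs; the gripper's body (76 mm by 85 mm) begins 54 mm behind the grasp point. The pads swing forward as they close: fully open they stand 13 mm farther back than shut.
Start: joints at [1.117, 0.494, 1.345, -0, 1.302, -0.096], TCP at [0.219, 0.585, 0.253] pointing down, gripper open.
Joint ranges: [-2.91, 2.91], [-0.82, 2.16], [0.22, 2.67], [-1.22, 4.37], [0.12, 2.79], [-3.08, 3.08]. Speed limits (rad/s): [1.89, 1.89, 2.57, 3.01, 3.01, 3.01].

### API

Orientations are given as a unit quaternion [x, y, z, w].
In Python, from rig import * gives the robot as it stands.
- The arm moves only by the tool servo_tool, never from a script. Its argument "plan" is a list of rows, each a list of 6 numbers: the shift along the tool's x, y, z in units of 50 mm (1.0 is 50 mm), then the turn, a rotation vector about the tool's x, y, z in units of 8 degrees (1.0 is 8 degrees). A call has 1 to 12 rows; each row shifts and turns the pose as measured when the row begins, along the tool's axes as they then stand; what a row does not reach is not made up. A row lasts 1/8 s, in which the tool goes at most 62.5 mm and 10.7 degrees, less where a joint would pass 70% of its speed; a pose out of reach is approached as far as the arm can. A call is refused whole if a number of a shift passes 1 or a number of a turn 1, either way. A call with a gripper value outside its range is refused whole. "claw" is the closure in counts, from 0 (fully open) to 255 (shut), set as the call begins (left out, the last holds). The fingers move at their own pace and stop on an object; "squeeze" is the grip in N (left out, the last holds). Time passes only in rows, so rows that do not move let the fingers close. It gives the time, the measured TCP pose, the force and the opening at its end, in the units of the state.
- sense(): the state, without advancing time (a new reading comes with each control period).
- grab_frame(name): name is "side" or "top" or "wrist"; returns the picture (480x640x3 uint8, red, green, blue); there is no depth.
- get_calibration(name): a dict with "fov_y" (degrees; the focal length in pixels is half the picture's height over the tangent of half this angle, whatever the lens; pixels are square), "cx", "cy" (the principal point, pixels), "position" and "rotation" of the camera in the world; the wrist camera has in their place "tool_from_camera" (4x4, takes a point from camera to tool coordinates, whose origin is the TCP and whose axes are the tool frame's). Camera axes: x right, y up, looking along -z (the intrinsics and any distortion apply to the point x, -y, -z); pixel columns grow to the right and rows downward; lengths in m; the calibration is good to about 2 mm. A picture is of the moment at which its call begins: read the wrist's pose just before it. get_calibration takes no time and is no camera call.
- finish_job(): hands the job in, once; it reports no verdict.
Trained networks look in the newest picture that a camera, given by its name, has taken for a name from the list of things; names that differ only in an ending like _2 or _b are one class to them, and where a whole thing is asked for, a point or a joint stands for the part that bears it (a point fixed in the world has none). Each returns a list of dicts, best first, with "confidence" (0 to 1); they miss things now and then, are a little off and sometimes report something else, mostly with a low value. They report only what shows in the picture. A call takes as long as a camera call. They do not tell look-alikes from the thing itself.
- search_frame(camera, query): "uv" ([column, row] in pixels, amid what is visible of it).
- silhouettes(camera, query): "mask" (480x640 bool, what is visible of it) and "uv" ([column, row] in pixels, amid what is visible of it).
- tip_of(camera, query): "uv" ([column, row] in pixels: a listed point, or the origin of a listed thing).
The state is a dict: "time_s": time; "joint_pos": joint angles; "joint_vel": joint speeds; "joint_efforts": joint torques, N m; "tool_pos": TCP position; "eef_rot": TCP orientation; "force": force on the tool from outside, world axes, zero at the start; "moment": the same for the moment, N m; "width": finger opening in m.
Only numpy, scipy, OpenCV 4.12 (cv2) and the standard library are available. Lean on these libraries where they do the work, as an engineer would, in place of code of your own. Each camera call takes 0.05 s, during which the arm holds its last target.

### The job

Take the small hand scoop by its red grip, set it down in the blue tray and push it under the black control knobs so that all three ride in it; do not touch the knobs with the fingers. Then lift the loaded scoop out and finish while still holding it, steady and level, at least 10 cm above the middle of the black rubber mat so the knobs can be counted. Leave the other things on the worktop alone.

Things in the scene. Friction and masses are not known exactly. Their poses are not given: they have to be found in the camera images.
- scoop_grip (a point): middle of the red grip bar of the hand scoop. The bar runs along the scoop's own x axis: 70 mm long (from 33 mm behind to 37 mm ahead of this point), 16 mm wide, 20 mm high, rounded; grip it across its width from above. This point is 82 mm above the scoop's underside; x points to the scoop's open front lip, z up. A 10 mm round post joins the bar's rear end to the rear of the pan
- scoop: aluminium hand scoop, about 0.24 kg, loose. Origin at the centre of its underside, x towards the open front. The pan is 94 mm long (x) and 84 mm wide (y), with a flat floor 2 mm thick; the lip is 47 mm ahead of the origin; rear and side walls are 28 mm high, the side walls slope down from 10 mm behind the origin to 6 mm high at the lip. It starts level on the worktop to the right of the tray
- scoop_lip (a point): middle of the front edge of the scoop's lip, at its underside. While pushing, keep it on or within about 1 mm of the tray floor without pressing, up to the end wall; draw it back about 10 mm from the wall before lifting
- tray: blue metal tray, fixed; origin at the centre of its underside, +x end away from the robot (turned up to 0.3 rad). Floor 3 mm thick, walls 38 mm high. Inside 230 mm long (x), 104 mm wide up to the middle, then cheeks taper over 30 mm to 92 mm wide up to the +x end. The scoop fits level in the -x half; knobs stand in the +x half and, pushed against the +x end wall, slide up onto its lip
- knob0: black plastic control knob, round, 22 mm in diameter and 18 mm high, 15 g, smooth, standing on its base with a 5 mm bevel round the foot; origin at the centre of its base. It starts in the blue tray, in the half towards the tray's own +x end
- knob1: black plastic control knob, round, 22 mm in diameter and 18 mm high, 15 g, smooth, standing on its base with a 5 mm bevel round the foot; origin at the centre of its base. It starts in the blue tray, in the half towards the tray's own +x end
- knob2: black plastic control knob, round, 22 mm in diameter and 18 mm high, 15 g, smooth, standing on its base with a 5 mm bevel round the foot; origin at the centre of its base. It starts in the blue tray, in the half towards the tray's own +x end
- mat_centre (a point): centre of the top of the black rubber mat, 160 x 160 mm, 2 mm thick, fixed flat on the worktop to the left of the tray
- screwdriver_1: yellow-handled screwdriver, 172 mm long, lying on the worktop near its front edge; leave alone
- sanding_block: wooden sanding block, 46 x 70 x 24 mm; leave alone
- machine_head_1: loose white machine head (guitar tuner), 48 x 31 x 33 mm; leave alone
- peg_winder: black peg winder (small crank), 62 x 78 x 19 mm; leave alone
Not all that is in view belongs to the job. Of the things shaped like the scoop, the aluminium one is meant.

How it is judged:
On the way, in this order (a step that is already met when the one before it is completed fails the run):
1. the scoop is down in the tray (x of scoop in the frame of tray between -0.11 and 0.11 m and y of scoop in the frame of tray between -0.03 and 0.03 m and z of scoop in the frame of tray below 0.02 m), for 0.1 s.
2. all three knobs are in the scoop while it is in the tray (all of step 1 and x of knob0 in the frame of scoop between -0.047 and 0.047 m and y of knob0 in the frame of scoop between -0.039 and 0.039 m and z of knob0 in the frame of scoop between 0 and 0.03 m and x of knob1 in the frame of scoop between -0.047 and 0.047 m and y of knob1 in the frame of scoop between -0.039 and 0.039 m and z of knob1 in the frame of scoop between 0 and 0.03 m and x of knob2 in the frame of scoop between -0.047 and 0.047 m and y of knob2 in the frame of scoop between -0.039 and 0.039 m and z of knob2 in the frame of scoop between 0 and 0.03 m), for 0.1 s.
At the end, for the whole second after the job is handed in: The gripper holds the scoop still, level within 0.13 rad, underside at least 95 mm above the worktop (lip 85 mm), within 50 mm of the mat's centre horizontally; all three knobs lie in the scoop (x of knob0 in the frame of scoop between -0.047 and 0.047 m and y of knob0 in the frame of scoop between -0.039 and 0.039 m and z of knob0 in the frame of scoop between 0 and 0.03 m and x of knob1 in the frame of scoop between -0.047 and 0.047 m and y of knob1 in the frame of scoop between -0.039 and 0.039 m and z of knob1 in the frame of scoop between 0 and 0.03 m and x of knob2 in the frame of scoop between -0.047 and 0.047 m and y of knob2 in the frame of scoop between -0.039 and 0.039 m and z of knob2 in the frame of scoop between 0 and 0.03 m and height (world z) of scoop above 0.095 m and height (world z) of scoop_lip above 0.085 m and angle between scoop's own z axis and vertical below 0.13 rad and horizontal distance between scoop and mat_centre below 0.05 m and linear speed of scoop below 0.03 m/s and contact force between the fingers and scoop above 2 N); the arm keeps its last pose, push and grip.
It fails at once if a knob is touched by the fingers (contact force between the fingers and knob0 above 0.5 N or contact force between the fingers and knob1 above 0.5 N or contact force between the fingers and knob2 above 0.5 N).
It fails at once if one of the other loose things on the worktop is moved by more than 30 mm (distance of any of screwdriver_1, sanding_block, machine_head_1, peg_winder from where it was at the start of the episode above 0.03 m).
It also fails if it takes over 51 s, if anything falls off the work surface, if the arm or the gripper's body presses on something with over 40 N, if the wrist force passes 120 N, or if a joint passes its speed limit or range.

## Working session

There is one attempt and no reset: what is moved stays moved. The work goes in short steps, Python scripts to look and compute and a tool call to move; the robot and the scene stay as the last step left them, time stands still between calls to the robot, and variables do not carry over. Pictures are saved under pics/ and viewed, and the job is handed in when it is done.

Besides the shell and the picture viewer there is one more tool, called after "Call:" as name(argument=value, ...) on one line, values as JSON. servo_tool: Moves the arm, as the interface text tells. Its arguments: {"type":"object","properties":{"plan":{"type":"array"},"claw":{"type":"number"},"squeeze":{"type":"number"}},"required":["plan"]}

```bash
mkdir -p pics; ls; python3 - <<'E'
from rig import *
import cv2
for n in ("side","top","wrist"):
    cv2.imwrite(f"pics/{n}0.png",grab_frame(n)[:,:,::-1])
    print(n,get_calibration(n))
print(sense())
E
```

```text
pics
side {'fov_y': 43.10188362443353, 'cx': 324.0168115636293, 'cy': 237.38131188337354, 'position': array([0.40020891, 1.62795471, 0.72669843]), 'rotation': array([-0.02696719,  0.56474389,  0.82403832, -0.03602734])}
top {'fov_y': 42.95517815000326, 'cx': 313.4316319663398, 'cy': 241.7416008276508, 'position': array([ 0.47197484, -0.02081246,  1.57608399]), 'rotation': array([ 0.01960162, -0.01581757, -0.70602283,  0.70774101])}
wrist {'fov_y': 59.79220921921755, 'cx': 319.10370653157554, 'cy': 239.33447205465927, 'tool_from_camera': array([[ 9.99999897e-01, -3.18024818e-04, -3.24005009e-04,
        -2.10034358e-04],
       [-3.99298015e-04, -9.55709131e-01, -2.94312586e-01,
        -7.52887631e-02],
       [-2.16055839e-04,  2.94312685e-01, -9.55709159e-01,
        -1.18614259e-01],
       [ 0.00000000e+00,  0.00000000e+00,  0.00000000e+00,
         1.00000000e+00]])}
{'time_s': 0.15, 'joint_pos': array([ 1.11748831e+00,  4.94048235e-01,  1.34597255e+00,  8.55029652e-06,
        1.30250999e+00, -9.55153422e-02]), 'joint_vel': array([ 0.00069131, -0.00154194, -0.00116143, -0.00083412,  0.00214115,
        0.00117014]), 'joint_efforts': array([ 7.47495505e-04, -8.82534885e+01, -3.84061611e+01, -1.83632151e-04,
        7.25269405e-03, -5.08732137e-05]), 'tool_pos': array([0.21877243, 0.58519123, 0.25283789]), 'eef_rot': array([ 8.21647545e-01,  5.69995694e-01, -4.11160313e-04,  2.25793633e-04]), 'force': array([ 0.25126191, -0.70900942,  0.06655928]), 'moment': array([-0.00974159, -0.03625994,  0.03602092]), 'width': 0.08549827453379334}
```

View pics/top0.png

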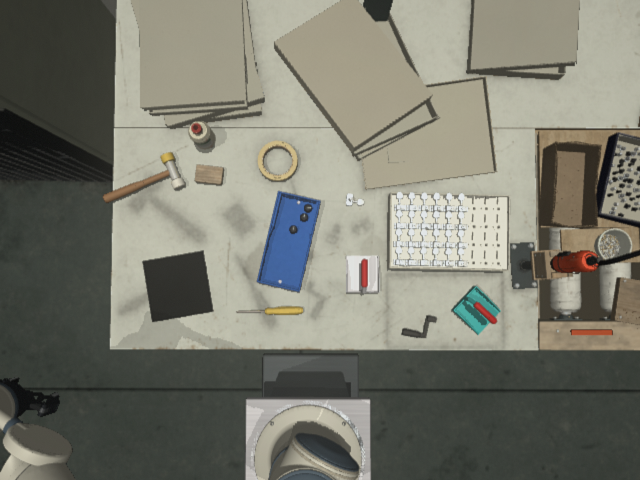

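View pics/side0.png

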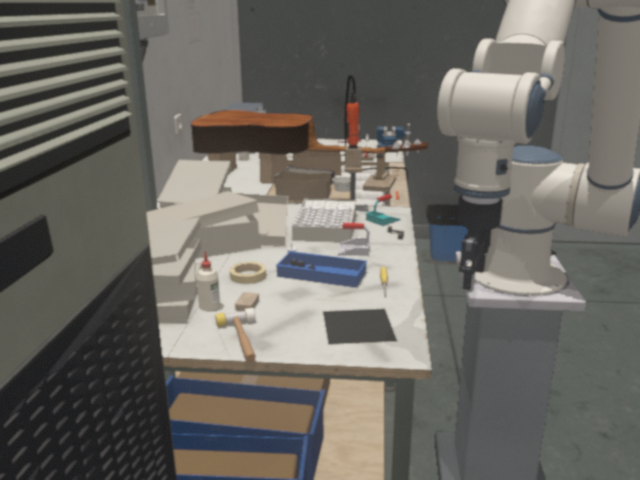

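```bash
cat > h.py <<'E'
from rig import *
import numpy as np, cv2
from scipy.spatial.transform import Rotation as R
def cam(name,st=None):
    c=get_calibration(name); f=240/np.tan(np.radians(c['fov_y']/2))
    if 'position' in c: p=np.array(c['position']); r=R.from_quat(c['rotation']).as_matrix()
    else:
        T=c['tool_from_camera']; Rt=R.from_quat(st['eef_rot']).as_matrix()
        p=Rt@T[:3,3]+st['tool_pos']; r=Rt@T[:3,:3]
    return f,c['cx'],c['cy'],p,r
def onplane(C,uv,z):
    f,cx,cy,p,r=C
    d=r@np.array([(uv[0]-cx)/f,-(uv[1]-cy)/f,-1.]); return p+d*(z-p[2])/d[2]
def proj(C,P):
    f,cx,cy,p,r=C
    q=r.T@(np.asarray(P)-p); return np.array([cx+f*q[0]/-q[2],cy-f*q[1]/-q[2]])
E
python3 - <<'E'
from h import *
im=grab_frame("top"); C=cam("top")
cv2.imwrite("pics/top_crop.png",cv2.resize(im[170:350,230:400][:,:,::-1],None,fx=3.3,fy=3.3,interpolation=cv2.INTER_CUBIC))
for q,z in (("scoop_grip",.082),("scoop",0),("tray",0),("knob0",.003),("mat_centre",.002),("scoop_lip",0)):
    for d in tip_of("top",q): print(q,d['confidence'],d['uv'],onplane(C,d['uv'],z))
E
```

```text
scoop_grip 0.86 [486.9, 307.4] [ 0.38772087 -0.43565301  0.082     ]
scoop_grip 0.59 [363.0, 272.9] [ 0.47086956 -0.1341205   0.082     ]
scoop 0.93 [470.6, 312.0] [ 0.37120874 -0.41647449  0.        ]
scoop 0.63 [362.7, 274.3] [ 0.46720081 -0.13956036  0.        ]
tray 0.98 [288.5, 242.6] [0.54861411 0.05223181 0.        ]
tray 0.7 [354.6, 199.9] [ 0.65995229 -0.11883394  0.        ]
knob0 0.58 [303.0, 215.6] [0.61851318 0.01488072 0.003     ]
knob0 0.51 [309.0, 208.8] [ 6.36212717e-01 -5.96374954e-04  3.00000000e-03]
knob0 0.5 [295.6, 229.6] [0.58215759 0.03388889 0.003     ]
mat_centre 0.9 [174.6, 284.2] [0.44047037 0.34534047 0.002     ]
scoop_lip 0.95 [360.9, 257.4] [ 0.51077568 -0.13497788  0.        ]
scoop_lip 0.77 [490.2, 320.7] [ 0.3491254  -0.46648143  0.        ]
```

View pics/top_crop.png

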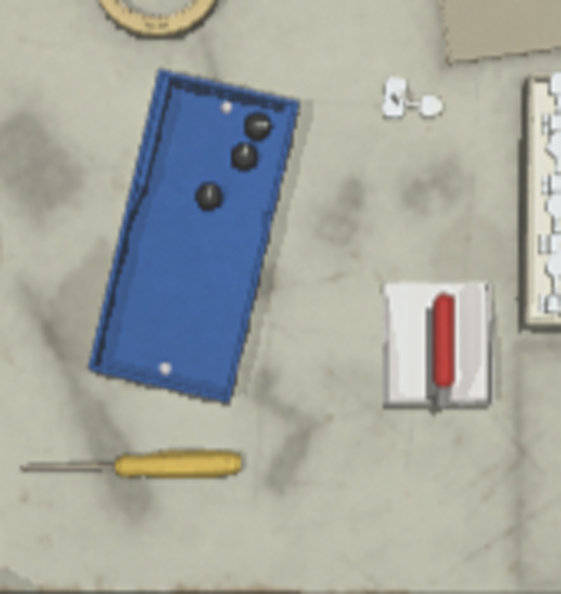

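Call:
servo_tool(plan=[[0, 0.8, 0, 0, 0, -0.87], [0, 0.8, 0, 0, 0, -0.87], [0, 0.8, 0, 0, 0, -0.87], [-1, 0.4, 0, 0, 0, 0], [-1, 0.4, 0, 0, 0, 0], [-1, 0.3, 0, 0, 0, 0], [-1, 0, 0, 0, 0, 0], [-1, 0, 0, 0, 0, 0], [-1, 0, 0, 0, 0, 0], [-1, 0, 0, 0, 0, 0], [-1, 0, 0, 0, 0, 0], [-1, 0, 0, 0, 0, 0]], claw=0, squeeze=90)

```text
time_s: 2.0
tool_pos: [0.405, 0.0979, 0.2529]
eef_rot: [0.699, 0.716, 0.002, 0.001]
force: [1.3, -0.7, -0.6]
width: 0.0853
```

```bash
python3 - <<'E'
from h import *
st=sense(); im=grab_frame("wrist"); C=cam("wrist",st)
cv2.imwrite("pics/w1.png",im[:,:,::-1])
print(st['tool_pos'],st['eef_rot'],st['time_s'])
for q,z in (("scoop_grip",.082),("tray",0),("knob0",.003)):
    for d in tip_of("wrist",q): print(q,d['confidence'],d['uv'],onplane(C,d['uv'],z))
E
```

```text
[0.40495181 0.097893   0.25292699] [0.69852387 0.71558189 0.00248109 0.00089667] 2.0
scoop_grip 0.64 [6.9, 292.9] [ 0.46756921 -0.13597925  0.082     ]
tray 0.75 [264.4, 338.6] [0.55126179 0.04694174 0.        ]
knob0 0.78 [259.6, 362.0] [0.57655669 0.0420596  0.003     ]
knob0 0.63 [221.6, 408.6] [0.63442423 0.0008515  0.003     ]
knob0 0.58 [233.8, 392.2] [0.61356886 0.01449921 0.003     ]
```

View pics/w1.png

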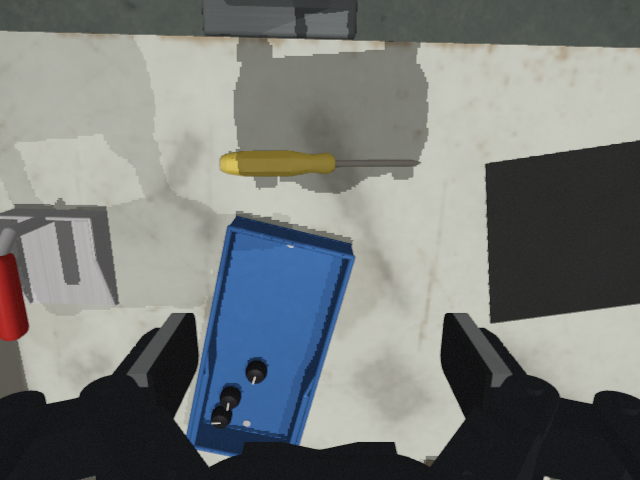

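```bash
python3 - <<'E'
import cv2
im=cv2.imread("pics/w1.png")
cv2.imwrite("pics/w1c.png",cv2.resize(im[200:460,170:370],None,fx=3,fy=3,interpolation=cv2.INTER_CUBIC)[:, :600])
cv2.imwrite("pics/w1c.png",cv2.resize(im[205:460,175:365],None,fx=3.1,fy=2.35,interpolation=cv2.INTER_CUBIC))
E
```

```text
(no output)
```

View pics/w1c.png

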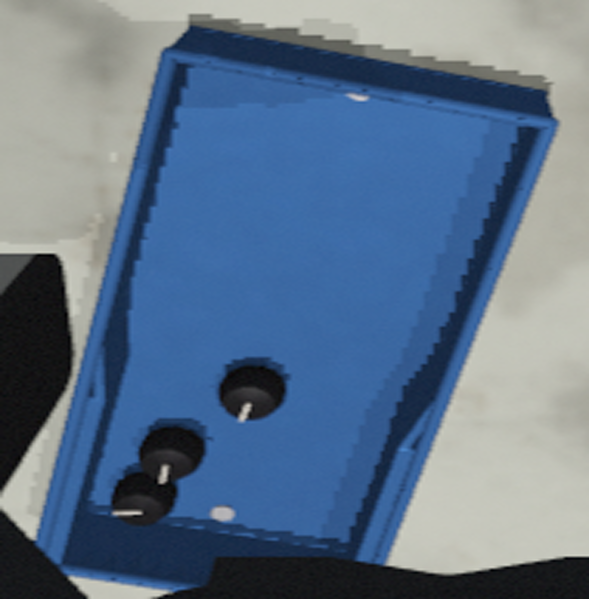

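```bash
python3 - <<'E'
from h import *
st=sense(); C=cam("wrist",st); T=cam("top")
for u,z in (((227.6,227.1),.041),((354.7,256.9),.041),((187.9,439),.041),((289.8,246.3),.003),((246.9,423.7),.003)):
    print(z,onplane(C,u,z))
print('top')
for u,z in (((226,107),.003),((165,368),.003),((162,70),.041),((299,101),.041),((230,403),.041),((90,370),.041)):
    print(z,onplane(T,(230+u[0]/3.3,170+u[1]/3.3),z))
E
```

```text
0.041 [0.42363791 0.02457015 0.041     ]
0.041 [0.44740216 0.13011531 0.041     ]
0.041 [ 0.63890396 -0.02337442  0.041     ]
0.003 [0.45180972 0.07317932 0.003     ]
0.003 [0.65307065 0.02740607 0.003     ]
top
0.003 [0.6527426  0.02669745 0.003     ]
0.003 [0.44811126 0.07351885 0.003     ]
0.041 [0.67678655 0.07475283 0.041     ]
0.041 [ 0.65310271 -0.03036805  0.041     ]
0.041 [0.42225367 0.02165009 0.041     ]
0.041 [0.44701697 0.12835637 0.041     ]
```

Call:
servo_tool(plan=[[-0.95, 0.05, 0, 0, 0, 0], [-0.95, 0.05, 0, 0, 0, 0], [-0.95, 0, 0, 0, 0, 0], [-0.95, 0, 0, 0, 0, 0], [-0.95, 0, 0, 0, 0, 0], [0, 0, 0, 0, 0, 0]])

```text
time_s: 2.95
tool_pos: [0.4202, -0.139, 0.2528]
eef_rot: [0.695, 0.719, 0.004, 0.002]
force: [-0.9, -0.1, -0.1]
width: 0.0855
```

```bash
python3 - <<'E'
from h import *
st=sense(); im=grab_frame("wrist"); C=cam("wrist",st)
cv2.imwrite("pics/w2.png",im[:,:,::-1])
print(st['tool_pos'],st['eef_rot'],st['time_s'])
for q,z in (("scoop_grip",.082),("scoop",0),("scoop_lip",0)):
    for d in tip_of("wrist",q): print(q,d['confidence'],d['uv'],onplane(C,d['uv'],z))
E
```

```text
[ 0.42021557 -0.13898788  0.25278165] [0.69519964 0.7188035  0.00395963 0.00181656] 2.95
scoop_grip 0.64 [316.3, 284.0] [ 0.47065587 -0.13894049  0.082     ]
scoop 0.57 [316.4, 247.3] [ 4.69297457e-01 -1.39156127e-01  5.55111512e-17]
scoop_lip 0.68 [316.9, 290.8] [ 0.51377942 -0.13725444  0.        ]
```

View pics/w2.png

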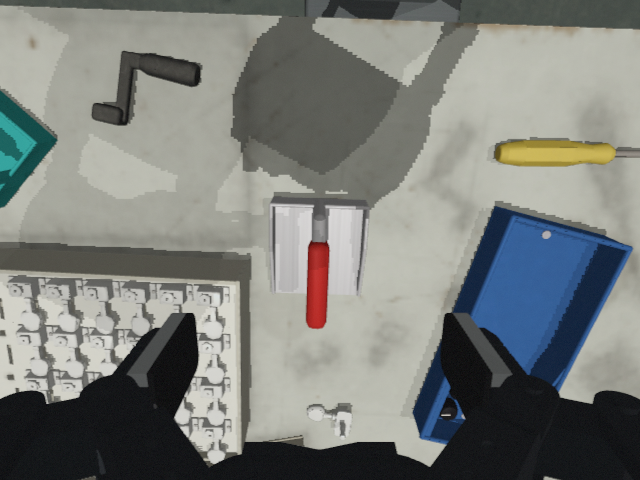

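```bash
cat >> h.py <<'E'
def delta(pos,psi,n=1,st=None):
    st=st or sense(); Rt=R.from_quat(st['eef_rot'])
    x=np.array([np.cos(psi),np.sin(psi),0]);y=np.array([np.sin(psi),-np.cos(psi),0]);z=np.array([0,0,-1.])
    Rg=R.from_matrix(np.stack([x,y,z],1))
    d=Rt.inv().apply(np.asarray(pos)-st['tool_pos'])/.05
    rv=np.degrees((Rt.inv()*Rg).as_rotvec())/8
    print('t',round(st['time_s'],2),'pos',st['tool_pos'].round(4),'F',np.round(st['force'],1),'M',np.round(st['moment'],2),'w',round(st['width'],4)); print('units/row x%d'%n,(d/n).round(3),(rv/n).round(3))
E
python3 -c "
from h import *
delta([.4707,-.1385,.15],1.56,3)"
```

```text
t 3.15 pos [ 0.4194 -0.136   0.2527] F [-0.3 -0.  -0.6] M [ 0.01  0.01 -0.02] w 0.0855
units/row x3 [-0.032  0.336  0.687] [ 0.017 -0.01   0.113]
```

Call:
servo_tool(plan=[[-0.03, 0.34, 0.69, 0.02, -0.01, 0.11], [-0.03, 0.34, 0.69, 0.02, -0.01, 0.11], [-0.03, 0.34, 0.69, 0.02, -0.01, 0.11], [0, 0, 0, 0, 0, 0]], claw=135)

```text
time_s: 3.65
tool_pos: [0.4737, -0.1337, 0.148]
eef_rot: [0.708, 0.706, 0.0, 0.001]
force: [0.5, 0.6, 0.3]
width: 0.0404
```

```bash
python3 - <<'E'
from h import *
delta([.4707,-.1385,.085],1.56,2)
st=sense(); im=grab_frame("wrist"); C=cam("wrist",st)
cv2.imwrite("pics/w3.png",im[:,:,::-1])
for q,z in (("scoop_grip",.082),("scoop",0)):
    for d in tip_of("wrist",q): print(q,d['confidence'],d['uv'],onplane(C,d['uv'],z))
E
```

```text
t 3.65 pos [ 0.4737 -0.1337  0.148 ] F [0.5 0.6 0.3] M [-0.01  0.06  0.02] w 0.0404
units/row x2 [-0.048 -0.03   0.63 ] [0.004 0.004 0.028]
scoop_grip 0.56 [309.7, 266.7] [ 0.46873361 -0.13825078  0.082     ]
scoop 0.9 [310.3, 218.4] [ 0.46613603 -0.13965697  0.        ]
```

View pics/w3.png

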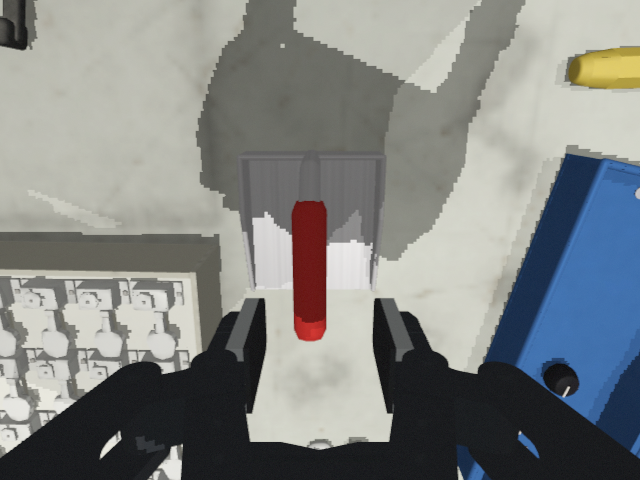

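Call:
servo_tool(plan=[[-0.1, -0.08, 0.2, 0, 0, 0], [0, 0, 0.55, 0, 0, 0], [0, 0, 0.5, 0, 0, 0], [0, 0, 0, 0, 0, 0]])

```text
time_s: 4.3
tool_pos: [0.4696, -0.1413, 0.0899]
eef_rot: [0.708, 0.706, 0.002, 0.006]
force: [-0.6, 0.3, 0.8]
width: 0.0405
```

```bash
python3 - <<'E'
from h import *
delta([.4695,-.1385,.085],1.565,1)
st=sense(); im=grab_frame("wrist"); C=cam("wrist",st)
cv2.imwrite("pics/w4.png",im[:,:,::-1])
E
```

```text
t 4.3 pos [ 0.4696 -0.1413  0.0899] F [-0.6  0.3  0.8] M [-0.04  0.04 -0.01] w 0.0405
units/row x1 [ 0.057 -0.002  0.097] [0.076 0.038 0.015]
```

View pics/w4.png

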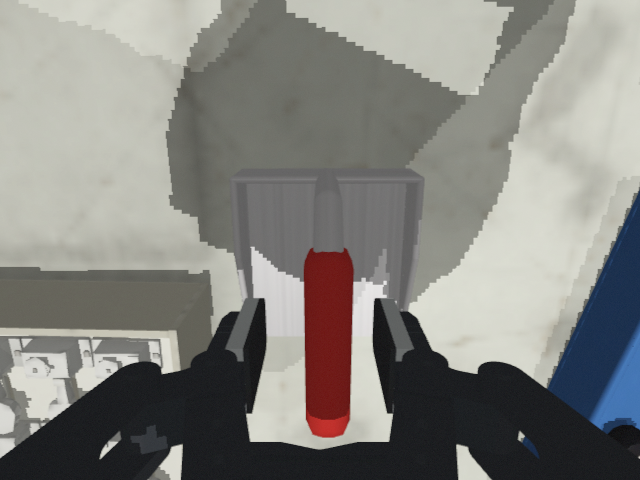

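Call:
servo_tool(plan=[[0.06, 0, 0.1, 0.08, 0.04, 0.01], [0, 0, 0, 0, 0, 0]])

```text
time_s: 4.6
tool_pos: [0.4707, -0.1388, 0.0872]
eef_rot: [0.709, 0.705, 0.0, 0.001]
force: [-0.5, -0.1, 0.6]
width: 0.0404
```

```bash
python3 - <<'E'
from h import *
delta([.4695,-.1385,.085],1.565,1)
E
```

```text
t 4.6 pos [ 0.4707 -0.1388  0.0872] F [-0.5 -0.1  0.6] M [ 0.03 -0.02 -0.02] w 0.0404
units/row x1 [ 0.006 -0.024  0.043] [0.016 0.006 0.003]
```

Call:
servo_tool(plan=[[0, -0.02, 0.04, 0.01, 0, 0], [0, 0, 0, 0, 0, 0], [0, 0, 0, 0, 0, 0], [0, 0, 0, 0, 0, 0], [0, 0, 0, 0, 0, 0]], claw=255, squeeze=100)

```text
time_s: 5.22
tool_pos: [0.4698, -0.1388, 0.0857]
eef_rot: [0.709, 0.705, 0.0, 0.001]
force: [-0.2, 0.5, -2.4]
width: 0.0143
```

```bash
python3 - <<'E'
from h import *
delta([.4695,-.1385,.085],1.565,1)
st=sense();print(st['eef_rot'])
E
```

```text
t 5.22 pos [ 0.4698 -0.1388  0.0857] F [-0.2  0.5 -2.4] M [-0.01  0.    0.04] w 0.0143
units/row x1 [ 0.006 -0.006  0.015] [0.011 0.009 0.005]
[7.08886547e-01 7.05321808e-01 1.18714287e-04 9.98072385e-04]
```

Call:
servo_tool(plan=[[0, 0, -0.4, 0, 0, 0], [0, 0, -0.7, 0, 0, 0], [0, 0, -0.7, 0, 0, 0], [0, 0, 0, 0, 0, 0]])

```text
time_s: 5.72
tool_pos: [0.4692, -0.1385, 0.1776]
eef_rot: [0.709, 0.705, -0.0, 0.0]
force: [0.2, 0.2, -4.2]
width: 0.0143
```

```bash
python3 - <<'E'
from h import *
delta([.4949,.0628,.17],1.349,6)
E
```

```text
t 5.72 pos [ 0.4692 -0.1385  0.1776] F [ 0.2  0.2 -4.2] M [-0.02 -0.05  0.  ] w 0.0143
units/row x6 [0.672 0.082 0.025] [-0.     0.001  0.259]
```

Call:
servo_tool(plan=[[0.67, 0.03, 0, 0, 0, 0.26], [0.67, 0.06, 0, 0, 0, 0.26], [0.67, 0.09, 0, 0, 0, 0.26], [0.67, 0.12, 0, 0, 0, 0.26], [0.67, 0.15, 0, 0, 0, 0.26], [0.6, 0.18, 0, 0, 0, 0.26], [0, 0, 0, 0, 0, 0], [0, 0, 0, 0, 0, 0]])

```text
time_s: 6.72
tool_pos: [0.5174, 0.0593, 0.17]
eef_rot: [0.784, 0.621, -0.004, -0.003]
force: [-0.6, -0.3, -2.3]
width: 0.0143
```

```bash
python3 - <<'E'
from h import *
delta([.4949,.0628,.17],1.349,1)
st=sense(); im=grab_frame("wrist"); C=cam("wrist",st)
cv2.imwrite("pics/w5.png",im[:,:,::-1])
im=grab_frame("top");cv2.imwrite("pics/t5.png",cv2.resize(im[170:350,200:400][:,:,::-1],None,fx=3.3,fy=3.3,interpolation=cv2.INTER_CUBIC))
E
```

```text
t 6.72 pos [0.5174 0.0593 0.17  ] F [-0.6 -0.3 -2.3] M [ 0.01 -0.01  0.02] w 0.0143
units/row x1 [-0.034 -0.455  0.004] [-0.065  0.015 -0.067]
```

View pics/w5.png

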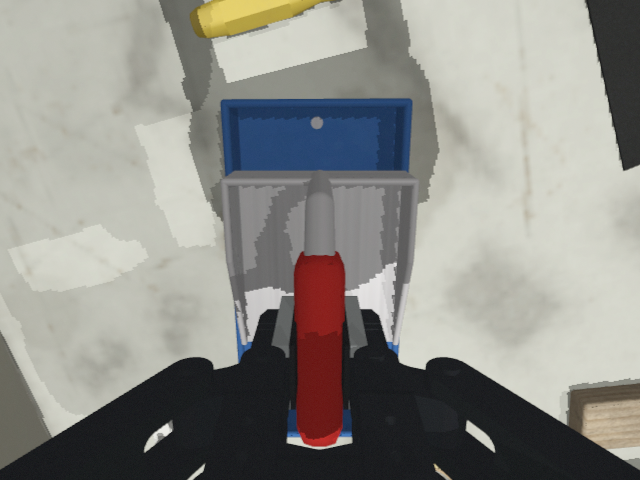

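View pics/t5.png

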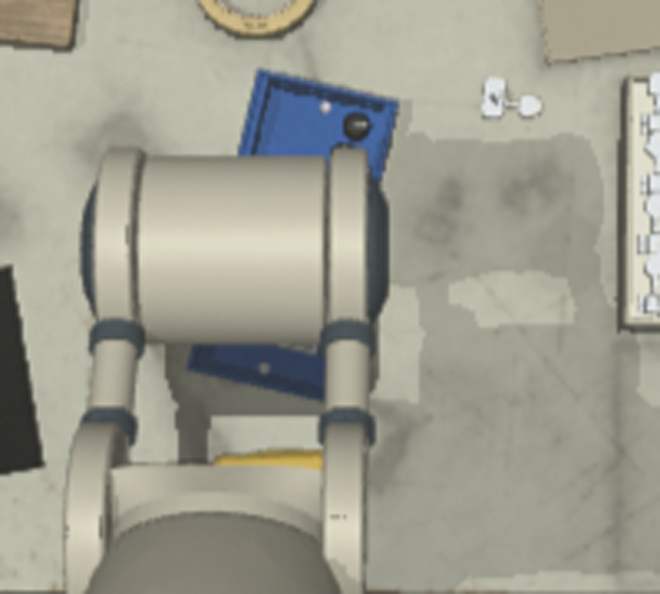

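```bash
python3 - <<'E'
from h import *
st=sense(); C=cam("wrist",st); Rt=R.from_quat(st['eef_rot'])
for u,z in (((222,101),.041),((411,101),.041),((317,123),.003),((222,175),.112),((418,174),.112)):
    P=onplane(C,u,z); print(P.round(4), Rt.inv().apply(P-st['tool_pos']).round(4))
    d=P-np.array([.5505,.0502,0]);a=-.224;print('  tray',d[0]*np.cos(a)+d[1]*np.sin(a),-d[0]*np.sin(a)+d[1]*np.cos(a))
E
```

```text
[0.4254 0.0239 0.041 ] [-0.0551 -0.0806  0.1302]
  tray -0.11612507087450255 -0.05345026236113583
[0.45   0.1279 0.041 ] [ 0.0518 -0.0806  0.13  ]
  tray -0.11529988673600707 0.05344406553831869
[0.45  0.073 0.003] [-0.0015 -0.0676  0.1679]
  tray -0.10302018825909218 -6.450617762866762e-05
[0.4597 0.03   0.112 ] [-0.0414 -0.0492  0.0589]
  tray -0.08406674245751741 -0.039872768085065374
[0.4783 0.1111 0.112 ] [ 0.0418 -0.0497  0.0587]
  tray -0.0838715045628283 0.04330469098774303
```

Call:
servo_tool(plan=[[-0.03, -0.45, 0, -0.06, 0.015, -0.05], [0, 0, 0, 0, 0, 0]])

```text
time_s: 7.08
tool_pos: [0.4943, 0.0614, 0.1702]
eef_rot: [0.782, 0.623, -0.0, -0.0]
force: [-0.1, 0.1, -2.4]
width: 0.0145
```

```bash
cat >> h.py <<'E'
A=-.2245; O=np.array([.5508,.0502])
def tray2w(x,y): return O+np.array([x*np.cos(A)-y*np.sin(A),x*np.sin(A)+y*np.cos(A)])
def go(tx,ty,z,n=1,psi=np.pi/2+A):
    st=sense(); d=st['tool_pos'][:2]-O
    print('TCP in tray',(d[0]*np.cos(A)+d[1]*np.sin(A)).round(4),(-d[0]*np.sin(A)+d[1]*np.cos(A)).round(4),'scoop z',st['tool_pos'][2]-.0857)
    delta([*tray2w(tx,ty),z],psi,n,st)
E
python3 -c "
from h import *
go(-.057,-.001,.1)"
```

```text
TCP in tray -0.0576 -0.0017 scoop z 0.08449230609083372
t 7.08 pos [0.4943 0.0614 0.1702] F [-0.1  0.1 -2.4] M [ 0.01 -0.07  0.05] w 0.0145
units/row x1 [0.014 0.013 1.404] [-0.004  0.001 -0.014]
```

Call:
servo_tool(plan=[[0.01, 0.01, 0.3, 0, 0, -0.01], [0, 0, 0.5, 0, 0, 0], [0, 0, 0.4, 0, 0, 0], [0, 0, 0.15, 0, 0, 0], [0, 0, 0, 0, 0, 0]])

```text
time_s: 7.7
tool_pos: [0.4973, 0.059, 0.102]
eef_rot: [0.783, 0.622, 0.001, 0.001]
force: [0.8, 0.9, -2.7]
width: 0.0145
```

```bash
python3 - <<'E'
from h import *
go(-.057,-.001,.0887)
st=sense(); im=grab_frame("wrist"); C=cam("wrist",st)
cv2.imwrite("pics/w6.png",im[:,:,::-1])
E
```

```text
TCP in tray -0.0541 -0.0033 scoop z 0.016271011458022927
t 7.7 pos [0.4973 0.059  0.102 ] F [ 0.8  0.9 -2.7] M [-0.03 -0.04  0.05] w 0.0145
units/row x1 [ 0.046 -0.059  0.265] [ 0.024 -0.003 -0.027]
```

View pics/w6.png

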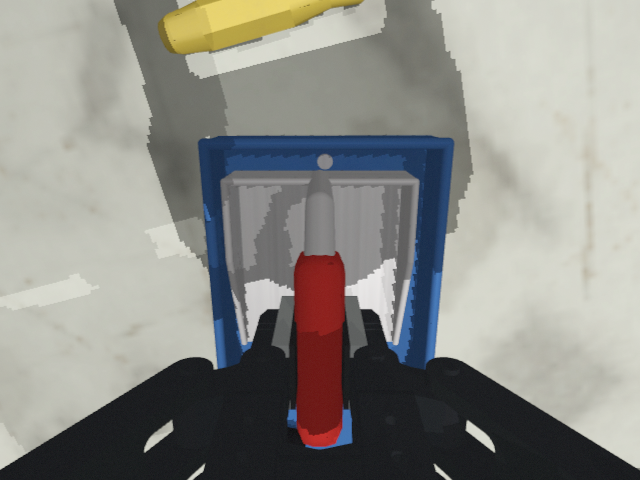

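Call:
servo_tool(plan=[[0.03, -0.05, 0.15, 0.02, 0, -0.02], [0, 0, 0.07, 0, 0, 0], [0, 0, 0, 0, 0, 0]])

```text
time_s: 8.12
tool_pos: [0.4961, 0.0612, 0.0918]
eef_rot: [0.782, 0.623, 0.001, 0.001]
force: [0.3, -0.5, -2.0]
width: 0.0145
```

```bash
python3 - <<'E'
from h import *
go(-.057,-.001,.0889)
E
```

```text
TCP in tray -0.0558 -0.0015 scoop z 0.006074908468445925
t 8.12 pos [0.4961 0.0612 0.0918] F [ 0.3 -0.5 -2. ] M [-0.01  0.02  0.05] w 0.0145
units/row x1 [ 0.01  -0.024  0.057] [ 0.021 -0.008 -0.005]
```

Call:
servo_tool(plan=[[0.01, 0, 0.05, 0.01, 0, 0], [0, 0, 0, 0, 0, 0]])

```text
time_s: 8.38
tool_pos: [0.4963, 0.0618, 0.0893]
eef_rot: [0.782, 0.623, 0.001, 0.0]
force: [0.1, -0.4, -2.4]
width: 0.0146
```

```bash
python3 - <<'E'
from h import *
go(-.057,-.001,.0889)
E
```

```text
TCP in tray -0.0557 -0.0009 scoop z 0.0036462079617831933
t 8.38 pos [0.4963 0.0618 0.0893] F [ 0.1 -0.4 -2.4] M [-0.   -0.02  0.03] w 0.0146
units/row x1 [-0.003 -0.026  0.009] [ 0.014 -0.009 -0.005]
```

Call:
servo_tool(plan=[[0, 0, 0.02, 0.01, 0, 0], [0, 0, 0, 0, 0, 0]])

```text
time_s: 8.62
tool_pos: [0.4966, 0.0619, 0.0888]
eef_rot: [0.782, 0.623, 0.001, -0.0]
force: [-0.4, -0.1, -2.0]
width: 0.0146
```

```bash
python3 - <<'E'
from h import *
go(-.057,-.001,.0889)
E
```

```text
TCP in tray -0.0555 -0.0007 scoop z 0.003062018854802173
t 8.62 pos [0.4966 0.0619 0.0888] F [-0.4 -0.1 -2. ] M [-0.06  0.06  0.  ] w 0.0146
units/row x1 [-0.007 -0.031 -0.003] [ 0.008 -0.011 -0.005]
```

Call:
servo_tool(plan=[[0, 0, 0.015, 0, 0, 0], [0, 0, 0.01, 0, 0, 0], [0, 0, 0, 0, 0, 0]])

```text
time_s: 9.0
tool_pos: [0.4967, 0.062, 0.0888]
eef_rot: [0.782, 0.623, 0.001, 0.0]
force: [-0.2, -0.8, -3.2]
width: 0.0143
```

```bash
python3 - <<'E'
from h import *
go(-.057,-.001,.0889)
E
```

```text
TCP in tray -0.0553 -0.0005 scoop z 0.0031035075541263057
t 9.0 pos [0.4967 0.062  0.0888] F [-0.2 -0.8 -3.2] M [-0.07  0.1   0.02] w 0.0143
units/row x1 [-0.01  -0.033 -0.002] [ 0.016 -0.014 -0.004]
```

Call:
servo_tool(plan=[[-0.01, 0.1, 0, 0.01, 0, 0], [-0.01, 0.15, 0, 0, 0, 0], [0, 0.15, 0, 0, 0, 0], [0, 0.15, 0, 0, 0, 0], [0, 0.15, 0, 0, 0, 0]])

```text
time_s: 9.62
tool_pos: [0.5329, 0.0526, 0.0887]
eef_rot: [0.782, 0.623, 0.001, -0.0]
force: [-2.2, 0.3, 2.3]
width: 0.0145
```

```bash
python3 - <<'E'
from h import *
go(.05,-.002,.0889)
st=sense(); im=grab_frame("wrist")
cv2.imwrite("pics/w7.png",im[:,:,::-1])
im=grab_frame("side");C=cam("side");print(proj(C,[.55,.05,0]));cv2.imwrite("pics/s7.png",cv2.resize(im[230:300,260:380][:,:,::-1],None,fx=6,fy=6,interpolation=cv2.INTER_CUBIC))
E
```

```text
TCP in tray -0.018 -0.0017 scoop z 0.0030387609739896126
t 9.62 pos [0.5329 0.0526 0.0887] F [-2.2  0.3  2.3] M [-0.07  0.29 -0.04] w 0.0145
units/row x1 [-0.006  1.361 -0.003] [ 0.002 -0.014 -0.005]
[322.37484908 274.43457571]
```

View pics/w7.png

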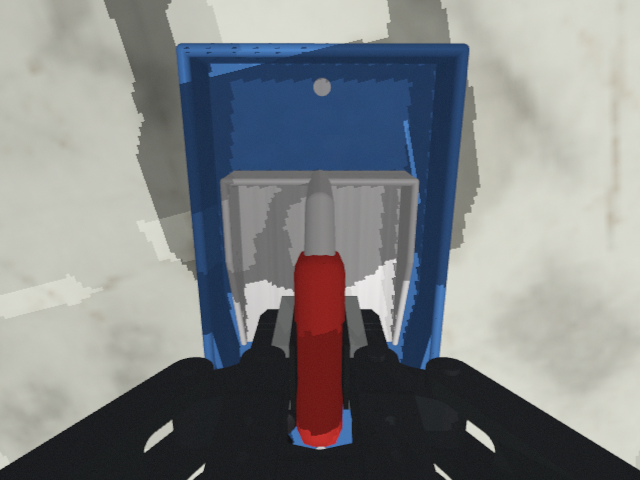

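View pics/s7.png

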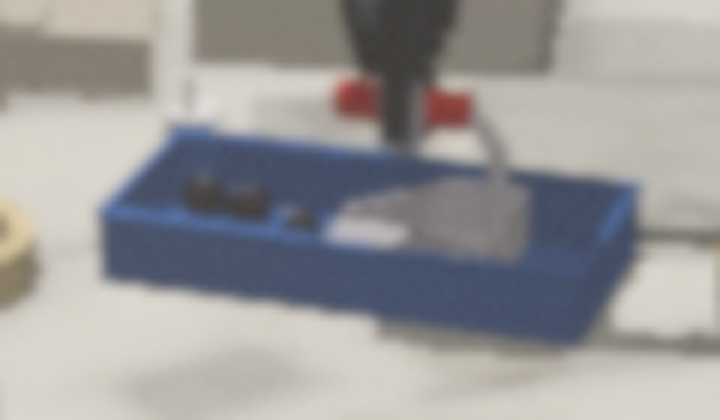

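Call:
servo_tool(plan=[[0, 0.15, -0.005, 0, 0, 0], [0, 0.15, 0, 0, 0, 0], [0, 0.15, 0, 0, 0, 0], [0, 0.15, 0, 0, 0, 0], [0, 0.15, 0, 0, 0, 0]])

```text
time_s: 10.35
tool_pos: [0.5719, 0.0437, 0.0888]
eef_rot: [0.782, 0.623, 0.001, -0.0]
force: [-1.1, 0.3, -1.0]
width: 0.0146
```

```bash
python3 - <<'E'
from h import *
go(.0695,-.002,.0889)
im=grab_frame("side");cv2.imwrite("pics/s8.png",cv2.resize(im[230:300,260:380][:,:,::-1],None,fx=6,fy=6,interpolation=cv2.INTER_CUBIC))
im=grab_frame("wrist")
cv2.imwrite("pics/w8.png",im[:,:,::-1])
E
```

```text
TCP in tray 0.022 -0.0017 scoop z 0.0031099059223489156
t 10.35 pos [0.5719 0.0437 0.0888] F [-1.1  0.3 -1. ] M [-0.04  0.1  -0.09] w 0.0146
units/row x1 [-0.006  0.95  -0.001] [ 0.005 -0.014 -0.005]
```

View pics/s8.png

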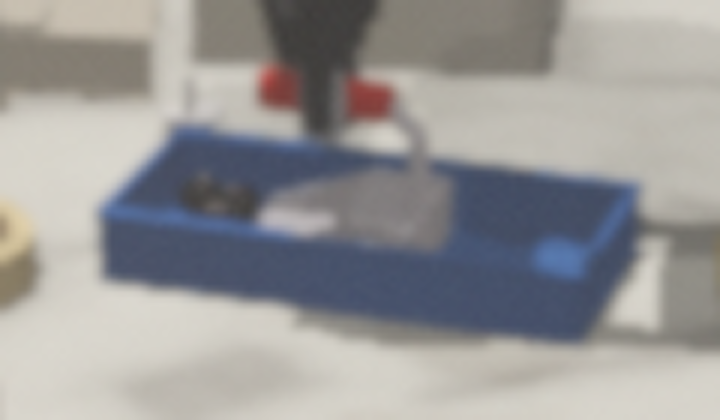

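View pics/w8.png

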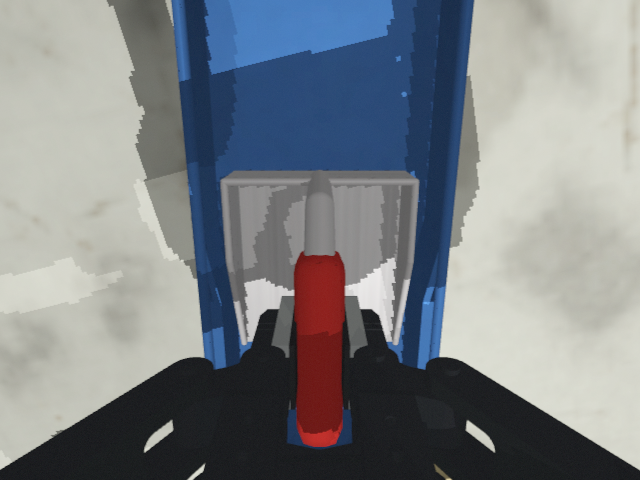

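Call:
servo_tool(plan=[[0, 0.15, 0, 0, 0, 0], [0, 0.15, 0, 0, 0, 0], [0, 0.15, 0, 0, 0, 0], [0, 0.12, 0, 0, 0, 0]])

```text
time_s: 10.95
tool_pos: [0.6014, 0.0369, 0.0888]
eef_rot: [0.782, 0.623, 0.001, -0.0]
force: [-2.9, 1.3, 2.4]
width: 0.0143
```

```bash
python3 - <<'E'
from h import *
go(.0695,-.002,.0889)
im=grab_frame("side");cv2.imwrite("pics/s9.png",cv2.resize(im[230:300,260:380][:,:,::-1],None,fx=6,fy=6,interpolation=cv2.INTER_CUBIC))
im=grab_frame("top");cv2.imwrite("pics/t9.png",cv2.resize(im[170:350,200:400][:,:,::-1],None,fx=3.3,fy=3.3,interpolation=cv2.INTER_CUBIC))
E
```

```text
TCP in tray 0.0523 -0.0017 scoop z 0.0031145564244363377
t 10.95 pos [0.6014 0.0369 0.0888] F [-2.9  1.3  2.4] M [ 0.04  0.52 -0.08] w 0.0143
units/row x1 [-0.006  0.344 -0.001] [ 0.006 -0.014 -0.005]
```

View pics/s9.png

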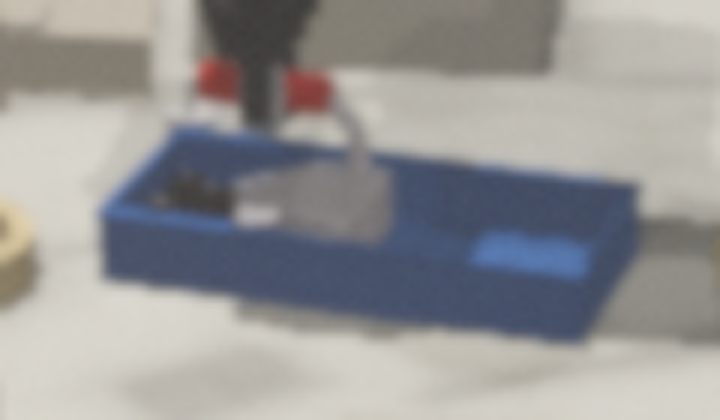

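View pics/t9.png

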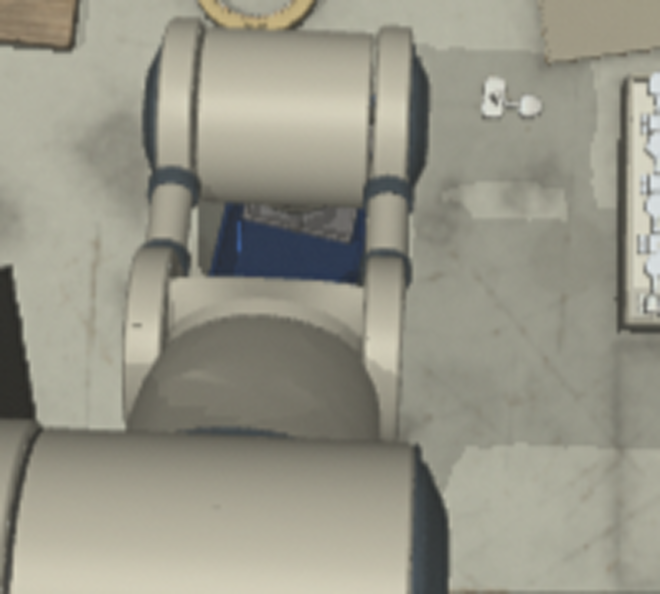

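Call:
servo_tool(plan=[[0, 0.12, 0, 0, 0, 0], [0, 0.12, 0, 0, 0, 0], [0, 0.1, 0, 0, 0, 0]])

```text
time_s: 11.42
tool_pos: [0.6186, 0.033, 0.0889]
eef_rot: [0.782, 0.623, 0.001, -0.0]
force: [-19.5, 10.5, 31.2]
width: 0.0144
```

```bash
python3 - <<'E'
from h import *
go(.0695,-.002,.0889)
im=grab_frame("side");cv2.imwrite("pics/s10.png",cv2.resize(im[230:300,260:380][:,:,::-1],None,fx=6,fy=6,interpolation=cv2.INTER_CUBIC))
im=grab_frame("wrist")
cv2.imwrite("pics/w10.png",im[:,:,::-1])
E
```

```text
TCP in tray 0.0699 -0.0016 scoop z 0.003182732659837831
t 11.43 pos [0.6186 0.033  0.0889] F [-19.5  10.5  31.2] M [ 1.52  3.29 -0.08] w 0.0144
units/row x1 [-0.007 -0.008 -0.   ] [ 0.003 -0.014 -0.005]
```

View pics/s10.png

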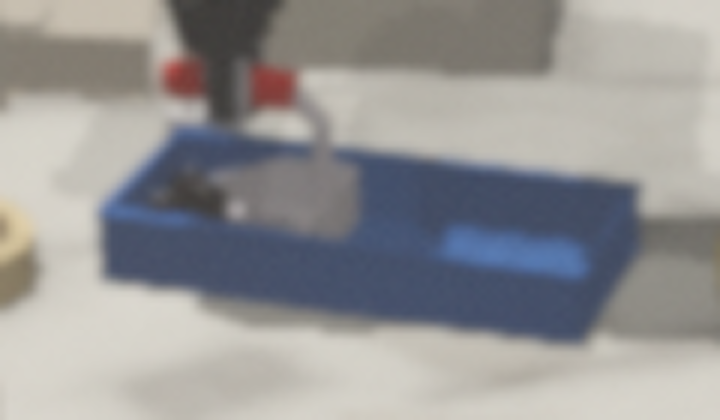

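View pics/w10.png

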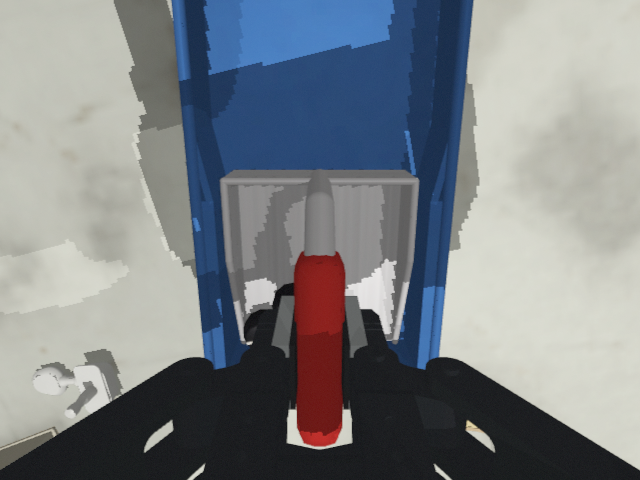

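```bash
python3 - <<'E'
import cv2
im=cv2.imread("pics/w10.png")
cv2.imwrite("pics/w10c.png",cv2.resize(im[230:370,200:440],None,fx=3.3,fy=3.3,interpolation=cv2.INTER_CUBIC))
E
```

```text
(no output)
```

View pics/w10c.png

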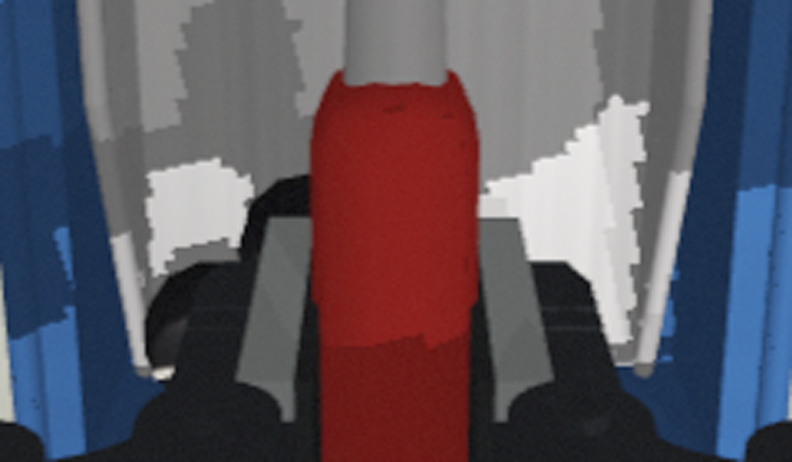

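Call:
servo_tool(plan=[[0, -0.06, 0, 0, 0, 0], [0, -0.08, 0, 0, 0, 0], [0, -0.08, 0, 0, 0, 0], [0, 0, 0, 0, 0, 0]])

```text
time_s: 12.02
tool_pos: [0.6074, 0.0356, 0.0888]
eef_rot: [0.782, 0.623, 0.001, -0.0]
force: [-0.5, -0.6, -2.9]
width: 0.0144
```

```bash
python3 - <<'E'
from h import *
go(.0695,-.002,.0889)
im=grab_frame("side");cv2.imwrite("pics/s11.png",cv2.resize(im[235:285,270:350][:,:,::-1],None,fx=9,fy=9,interpolation=cv2.INTER_CUBIC))
im=grab_frame("wrist")
cv2.imwrite("pics/w11.png",cv2.resize(im[230:370,200:440][:,:,::-1],None,fx=3.3,fy=3.3,interpolation=cv2.INTER_CUBIC))
E
```

```text
TCP in tray 0.0585 -0.0017 scoop z 0.0031485069281870087
t 12.03 pos [0.6074 0.0356 0.0888] F [-0.5 -0.6 -2.9] M [-0.01  0.03 -0.07] w 0.0144
units/row x1 [-0.007  0.221 -0.001] [ 0.004 -0.014 -0.005]
```

View pics/s11.png

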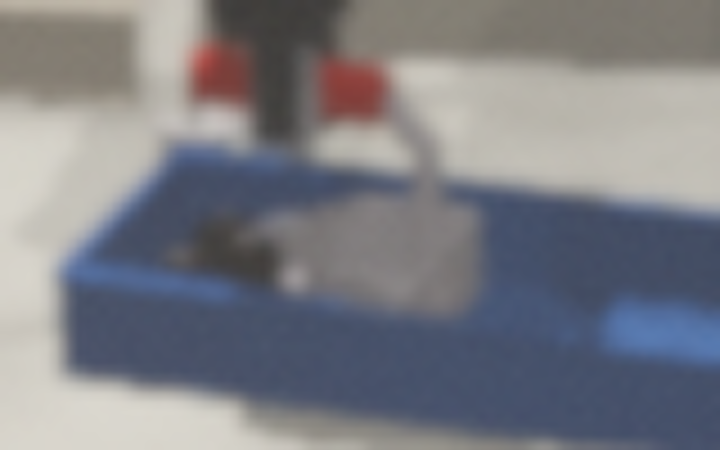

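View pics/w11.png

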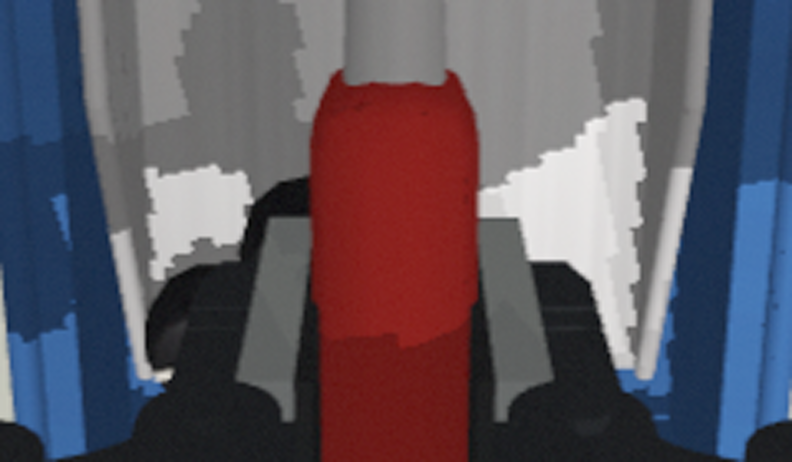

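```bash
python3 - <<'E'
from h import *
st=sense(); C=cam("wrist",st); S=cam("side"); Rt=R.from_quat(st['eef_rot'])
def sc(P): 
    t=Rt.inv().apply(P-st['tool_pos']); return np.array([t[1]+.0025,t[0],.0857-t[2]])
def w(s): return Rt.apply([s[1],s[0]-.0025,.0857-s[2]])+st['tool_pos']
for n,u in (("A left",(147,335)),("A back",(200,262)),("B back",(290,177)),("B left",(243,230)),("lipL",(140,375))):
    p=(200+u[0]/3.3,230+u[1]/3.3)
    print(n,[sc(onplane(C,p,z)).round(4) for z in ((.015,.020,.023) if 'l'!=n[0] else (.003,.01))])
print("side zoom px")
for s in ((.047,.04,.006),(.047,-.04,.006),(.047,0,0),(-.01,.04,.028),(-.047,.04,.028)): 
    print(s,(proj(S,w(s))-[270,235])*9)
for y in (.03,0,-.03):
  for x in (.0,.03,.04,.05,.06): print((x,y),((proj(S,w((x,y,.010)))-[270,235])*9).round())
E
```

```text
A left [array([ 0.0364, -0.0387,  0.0119]), array([ 0.0335, -0.0377,  0.0169]), array([ 0.0318, -0.0371,  0.0199])]
A back [array([ 0.0237, -0.0299,  0.0119]), array([ 0.0212, -0.0291,  0.0169]), array([ 0.0197, -0.0286,  0.0199])]
B back [array([ 0.0096, -0.0157,  0.0119]), array([ 0.0074, -0.0153,  0.0169]), array([ 0.0061, -0.015 ,  0.0199])]
B left [array([ 0.0183, -0.0231,  0.0119]), array([ 0.016 , -0.0225,  0.0169]), array([ 0.0146, -0.0221,  0.0199])]
lipL [array([ 0.0507, -0.0427, -0.0001]), array([ 0.0465, -0.0412,  0.0069])]
side zoom px
(0.047, 0.04, 0.006) [120.97976437 335.78253231]
(0.047, -0.04, 0.006) [210.52870764 240.42425422]
(0.047, 0, 0) [167.08796987 304.12202366]
(-0.01, 0.04, 0.028) [289.0735845  294.44973016]
(-0.047, 0.04, 0.028) [401.15843364 309.17790811]
(0.0, 0.03) [271. 330.]
(0.03, 0.03) [182. 319.]
(0.04, 0.03) [153. 315.]
(0.05, 0.03) [123. 311.]
(0.06, 0.03) [ 94. 307.]
(0.0, 0) [303. 294.]
(0.03, 0) [216. 282.]
(0.04, 0) [187. 278.]
(0.05, 0) [158. 275.]
(0.06, 0) [129. 271.]
(0.0, -0.03) [335. 258.]
(0.03, -0.03) [248. 247.]
(0.04, -0.03) [219. 243.]
(0.05, -0.03) [191. 240.]
(0.06, -0.03) [162. 236.]
```

```bash
python3 - <<'E'
from h import *
im=grab_frame("side")
for d in search_frame("side","knob0"): print(d['confidence'],d['uv'],(np.array(d['uv'])-[270,235])*9)
for d in silhouettes("side","knob0"): print(d['confidence'],d['uv'],d['mask'].sum())
cv2.imwrite("pics/s12.png",cv2.resize(im[248:272,280:310][:,:,::-1],None,fx=20,fy=20,interpolation=cv2.INTER_NEAREST))
E
```

```text
(no output)
```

View pics/s12.png

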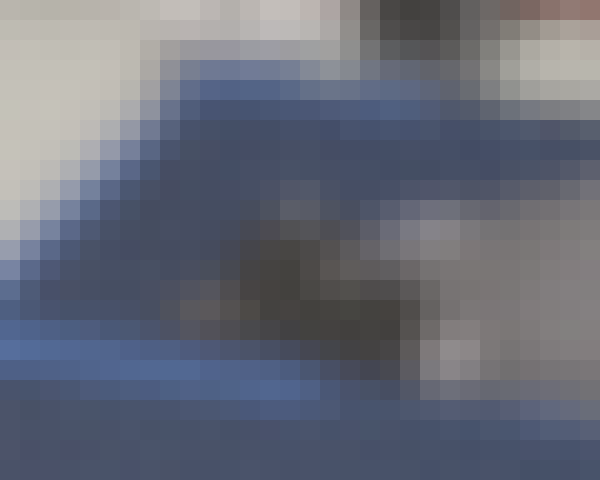

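Call:
servo_tool(plan=[[0, 0, -0.05, -0.1, 0, 0], [0, 0, -0.1, -0.1, 0, 0], [0, 0, -0.15, 0, 0, 0], [0, 0, -0.2, 0, 0, 0], [0, 0, -0.3, 0, 0, 0], [0, 0, -0.3, 0, 0, 0], [0, 0, -0.2, 0, 0, 0], [0, 0, -0.1, 0, 0, 0], [0, 0, 0, 0, 0, 0]])

```text
time_s: 13.4
tool_pos: [0.6062, 0.0358, 0.165]
eef_rot: [0.782, 0.623, 0.011, 0.012]
force: [-0.6, 0.3, -2.4]
width: 0.0147
```

```bash
python3 - <<'E'
from h import *
go(.0585,-.002,.15)
im=grab_frame("side");cv2.imwrite("pics/s13.png",cv2.resize(im[205:285,260:380][:,:,::-1],None,fx=6.5,fy=6.5,interpolation=cv2.INTER_CUBIC))
for d in search_frame("side","knob0"): print(d['confidence'],d['uv'],(np.array(d['uv'])-[260,205])*6.5)
im=grab_frame("wrist")
cv2.imwrite("pics/w13.png",cv2.resize(im[230:370,200:440][:,:,::-1],None,fx=3.3,fy=3.3,interpolation=cv2.INTER_CUBIC))
E
```

```text
TCP in tray 0.0572 -0.0017 scoop z 0.07926327885820711
t 13.4 pos [0.6062 0.0358 0.165 ] F [-0.6  0.3 -2.4] M [ 0.03  0.   -0.04] w 0.0147
units/row x1 [-0.006  0.016  0.3  ] [ 0.234 -0.017 -0.006]
```

View pics/s13.png

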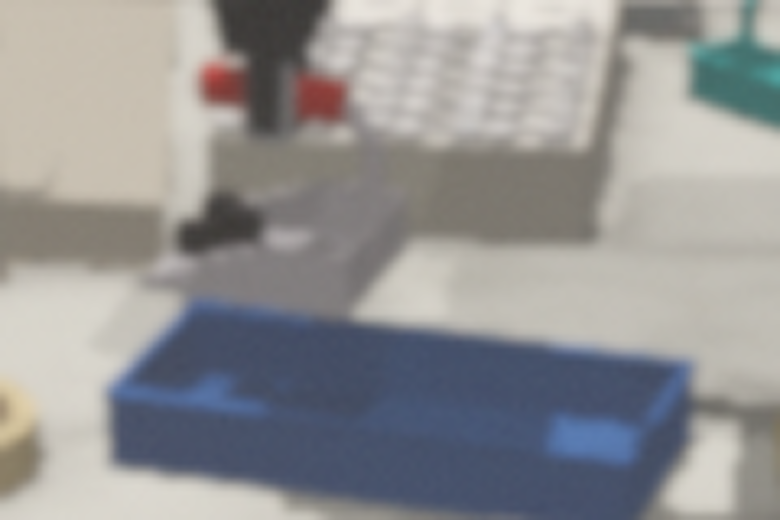

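View pics/w13.png

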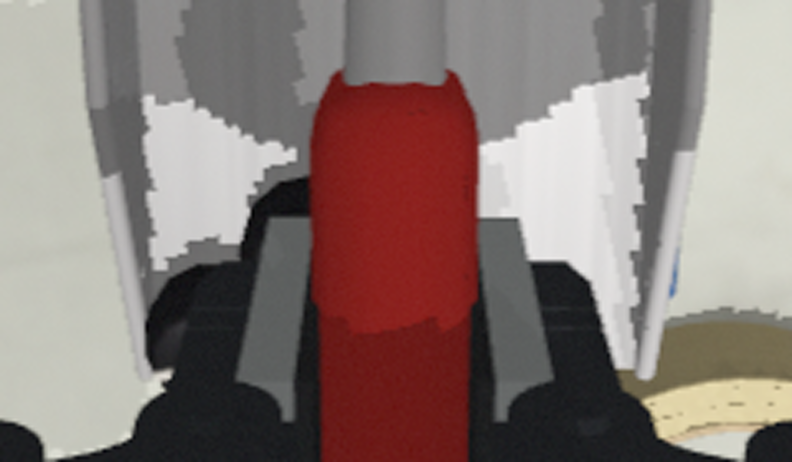

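Call:
servo_tool(plan=[[0, 0, -0.1, -0.1, 0, 0], [0.03, -0.03, -0.15, -0.1, 0, 0], [0.07, -0.06, -0.15, -0.1, 0, 0], [0.12, -0.1, -0.15, 0, 0, 0], [0.17, -0.15, -0.15, 0, 0, 0], [0.22, -0.2, -0.1, 0, 0, 0], [0.27, -0.24, 0, 0, 0, 0], [0.3, -0.27, 0, 0, 0, 0], [0.3, -0.27, 0, 0, 0, 0], [0.3, -0.27, 0, 0, 0, 0], [0.3, -0.27, 0, 0, 0, 0], [0.3, -0.27, 0, 0, 0, 0]])

```text
time_s: 15.05
tool_pos: [0.5189, 0.1863, 0.1973]
eef_rot: [0.781, 0.623, 0.024, 0.028]
force: [1.2, -0.5, -2.1]
width: 0.0141
```

```bash
python3 - <<'E'
from h import *
T=cam("top"); print(onplane(T,(178.3,286.5),.002))
delta([.438,.340,.215],1.346,1)
E
```

```text
[0.43458123 0.3357099  0.002     ]
t 15.05 pos [0.5189 0.1863 0.1973] F [ 1.2 -0.5 -2.1] M [0.08 0.11 0.03] w 0.0141
units/row x1 [ 2.637 -2.23  -0.513] [ 0.524 -0.013  0.001]
```

Call:
servo_tool(plan=[[0.3, -0.26, -0.1, 0, 0, 0], [0.3, -0.26, -0.1, 0, 0, 0], [0.3, -0.26, -0.1, 0, 0, 0], [0.3, -0.26, -0.1, 0, 0, 0], [0.28, -0.24, -0.05, 0, 0, 0], [0.24, -0.2, 0, 0, 0, 0], [0.2, -0.17, 0, 0, 0, 0], [0.16, -0.13, 0, 0, 0, 0], [0.12, -0.1, 0, 0, 0, 0], [0.08, -0.06, 0, 0, 0, 0], [0.04, -0.03, 0, 0, 0, 0], [0, 0, 0, 0, 0, 0]])

```text
time_s: 16.55
tool_pos: [0.4375, 0.332, 0.2103]
eef_rot: [0.78, 0.625, 0.021, 0.027]
force: [0.6, 0.6, -3.9]
width: 0.0141
```

```bash
python3 - <<'E'
from h import *
delta([.437,.339,.225],1.346,1)
im=grab_frame("side");cv2.imwrite("pics/s14.png",cv2.resize(im[200:350,260:460][:,:,::-1],None,fx=4,fy=4,interpolation=cv2.INTER_CUBIC))
for d in search_frame("side","knob0"): print(d['confidence'],d['uv'])
im=grab_frame("wrist");cv2.imwrite("pics/w14.png",im[:,:,::-1])
im=grab_frame("top");cv2.imwrite("pics/t14.png",im[150:350,100:400,::-1].repeat(2,0).repeat(2,1))
E
```

```text
t 16.55 pos [0.4375 0.332  0.2103] F [ 0.6  0.6 -3.9] M [0.04 0.01 0.04] w 0.0141
units/row x1 [ 0.135 -0.019 -0.296] [0.493 0.006 0.031]
0.61 [349.0, 268.6]
0.58 [341.7, 270.1]
```

View pics/s14.png

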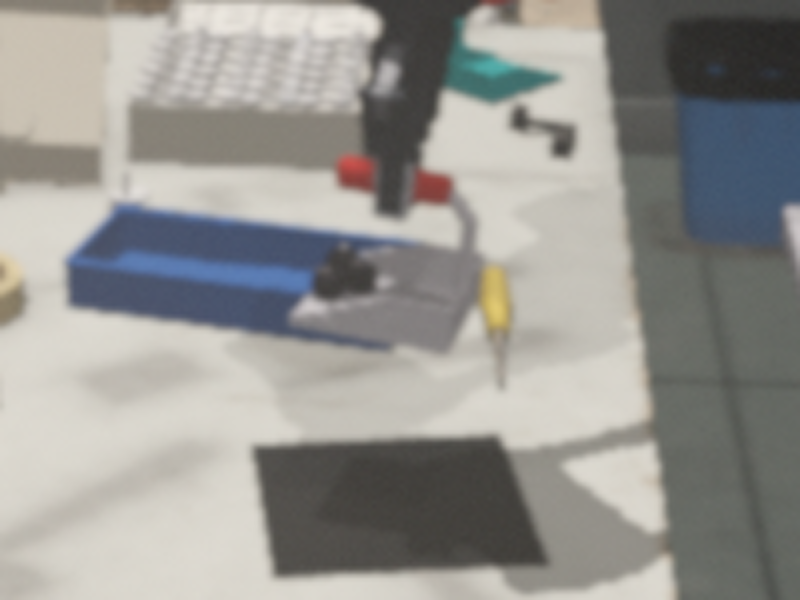

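View pics/w14.png

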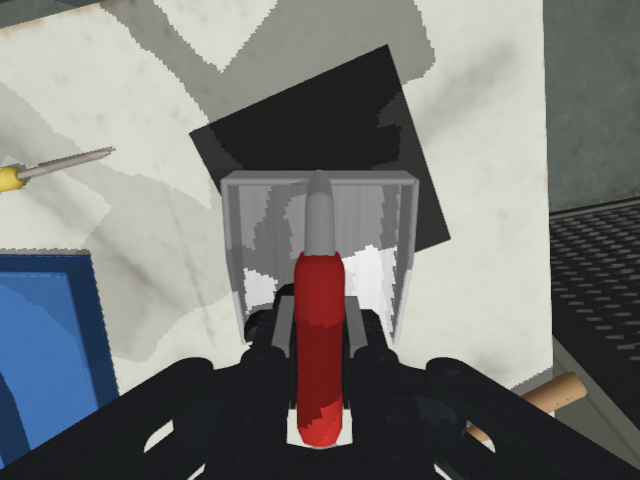

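View pics/t14.png

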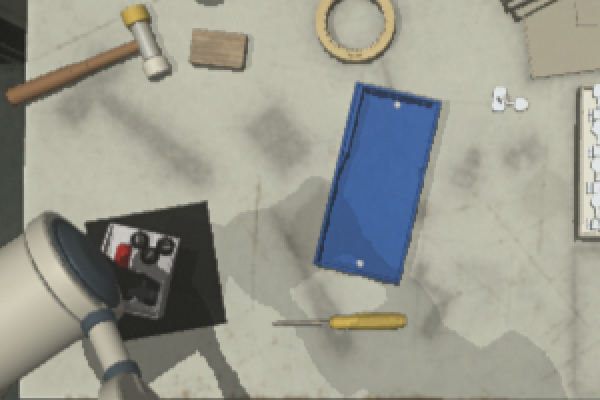

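Call:
servo_tool(plan=[[0.04, 0, 0, 0.1, 0, 0], [0.04, 0, 0, 0.1, 0, 0], [0, 0, 0, 0, 0, 0], [0, 0, 0, 0, 0, 0]])

```text
time_s: 17.25
tool_pos: [0.4388, 0.3358, 0.2104]
eef_rot: [0.781, 0.625, 0.012, 0.015]
force: [0.3, 0.2, -3.2]
width: 0.0148
```

```bash
python3 - <<'E'
from h import *
delta([.437,.339,.21],1.346,1)
im=grab_frame("top");cv2.imwrite("pics/t15.png",cv2.resize(im[250:320,135:220,::-1],None,fx=8,fy=8,interpolation=cv2.INTER_CUBIC))
T=cam("top");st=sense();Rt=R.from_quat(st['eef_rot'])
def w(s): return Rt.apply([s[1],s[0]-.0025,.0857-s[2]])+st['tool_pos']
for s in ((.047,.042,.006),(.047,-.042,.006),(-.047,-.042,.028)): print((proj(T,w(s))-[135,250])*8)
print('origin',w((0,0,0)),'lip',w((.047,0,0)))
for d in search_frame("top","knob0"):
    P=onplane(T,d['uv'],w((.03,0,.012))[2]); t=Rt.inv().apply(P-st['tool_pos']); print(d['confidence'],(np.array(d['uv'])-[135,250])*8,'scoop xy',t[1]+.0025,t[0])
E
```

```text
t 17.25 pos [0.4388 0.3358 0.2104] F [ 0.3  0.2 -3.2] M [ 0.01  0.04 -0.01] w 0.0148
units/row x1 [ 0.055 -0.05   0.006] [0.279 0.005 0.025]
[146.30206228  99.43554204]
[421.88601412 162.47738768]
[333.08168434 480.03086332]
origin [0.43959233 0.33554419 0.12464608] lip [0.48541142 0.32523602 0.12647714]
0.53 [378.4 191.2] scoop xy 0.03637467156534714 -0.03255449730755913
0.48 [268.8 152. ] scoop xy 0.04041539631611552 0.001671747916000906
0.48 [290.4 219.2] scoop xy 0.022610259507486012 -0.0091619037584728
```

View pics/t15.png

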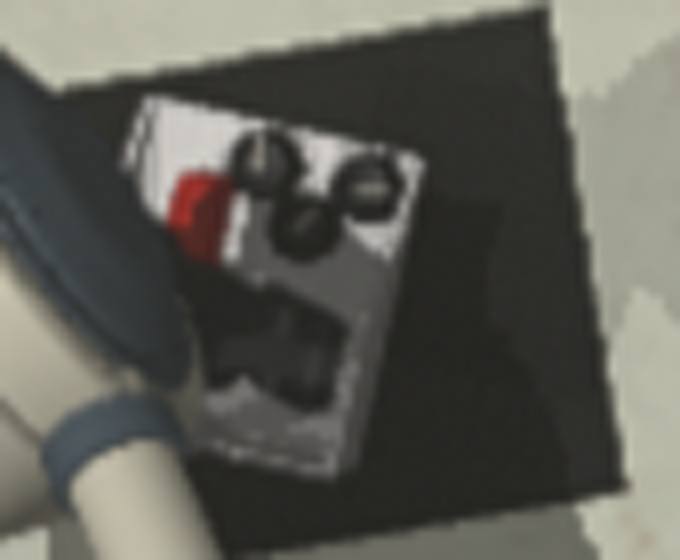

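Call:
servo_tool(plan=[[0, 0, 0, 0, 0, 0], [0, 0, 0, 0, 0, 0], [0, 0, 0, 0, 0, 0]])

```text
time_s: 17.73
tool_pos: [0.4386, 0.3358, 0.2105]
eef_rot: [0.781, 0.625, 0.012, 0.016]
force: [-0.1, -0.6, -3.2]
width: 0.0142
```

```bash
python3 - <<'E'
from h import *
st=sense();print(st['tool_pos'],st['eef_rot'],np.abs(st['joint_vel']).max(),st['width'])
print(finish_job())
E
```

```text
[0.43857912 0.33578738 0.21045562] [0.78063291 0.62468384 0.01191632 0.01550365] 0.0024274027283343507 0.01420999514155504
the job is handed in; nothing more can be done
None
```

I gripped the aluminium scoop by its red bar, set it down in the tray and pushed it under the knobs until its lip was at the end wall. I then drew it back about 11 mm, lifted it level and carried it over the mat. The job was handed in at about 17.7 s; no verdict was reported.

Last checks before handing in:
- **Knobs:** the top view shows all three in the scoop, with the front two about 11 mm behind the lip, and the tray empty.
- **Position:** the scoop's underside is about 125 mm above the worktop and within about 5 mm of the mat's centre. It is tilted about 0.04 rad, nose up.
- **Hold:** the arm is still and the grip is closed on the bar at 14 mm.
- **Other things:** the screwdriver, sanding block and loose machine head look unmoved in the last overhead picture. The peg winder was last seen in place in the side view.

- **Force at the wall:** at the end wall the wrist force rose to about 38 N, against a limit of 120 N. It went away when I drew the scoop back.
- **Knob finder disagreed:** the trained network found no knobs in the side view at the tray. Over the mat its top-view knob positions differed by up to about 4 mm from what I measured in the picture. All of those positions are inside the scoop limits.

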